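Snap the cover back on the dish jog switch box

TASK

The toggle switch box on the bench has been repaired: put its loose red cover back on, lowering it over the toggle switch and the pilot lamp so that both come up through their own holes, then press it down corner by corner until all four corners have clicked fully home. Leave the other things on the table where they are.

Things in the scene. Friction and masses are not known exactly. Their poses are not given: they have to be found in the camera images.
- switchbox: Open red plastic switch box, screwed to the table. 121 mm long (its x), 54 mm wide (y), rim 52 mm above the table; 3 mm high screw ears reach out to x = +-78 mm. Origin: centre of its underside, on the table; z up. Four sprung clips, which stick out 2 mm from the long sides near the corners (x = +-52 mm, 46 mm above the table), catch the cover.
- toggle_tip (a point): Tip of the toggle, on the box's middle (x = 0, y = 0), 83 mm above the table: a thin lever 6 to 7 mm across, sprung to stand upright, on a round threaded steel bushing 12 mm across whose tapered top is 64 mm above the table.
- lamp_tip (a point): Tip of the amber pilot lamp on the box, at box x = +28 mm, y = 0, 65 mm above the table: an upright pin 8 mm across with a tapered top. It marks the box's +x end.
- cover: Loose red plastic cover, about 80 g, lying right way up (open side down). 130 mm long (its x), 64 mm wide (y), 28 mm high: 3 mm top, 2.5 mm skirt all round that goes outside the box. Origin: centre of its lower edge, on the table as it lies; z up. Laid on the clips its origin is about 35 mm above the table; fully home 27 mm, over the box's origin, x axes the same way. Grasp across its width at the middle.
- toggle_hole (a point): Middle of the cover's 14.5 mm hole for the toggle, on its top face (cover x = 0, y = 0, 28 mm above its lower edge).
- lamp_hole (a point): Middle of the cover's 11 mm hole for the lamp, on its top face, at cover x = +28 mm, y = 0.
- corner1 (a point): Where to press, on the cover's top face over a clip: cover x = +52 mm, y = +24 mm (lamp end). Just laid on it is about 63 mm above the table, fully home 55 mm. It takes some 8 to 13 N (more if the corners beside it are still up), snaps past the clip and stops hard on the rim. The cover's two ends twist a little against its middle, so each corner goes home by itself.
- corner2 (a point): The same at cover x = +52 mm, y = -24 mm (lamp end).
- corner3 (a point): The same at cover x = -52 mm, y = +24 mm (other end).
- corner4 (a point): The same at cover x = -52 mm, y = -24 mm (other end).
- heatsink: Bystander: finned aluminium heatsink extrusion, 90 x 60 x 30 mm, origin at the centre of its underside.
- diode_jar: Bystander: green glass jar with a steel lid, 68 mm across, 94 mm high, origin at the centre of its underside.
- crimper: Bystander: grey coaxial crimping pliers lying flat, 250 mm long along its x, up to 90 mm wide, 20 mm high, origin near the middle on the table.
- horn_cap: Bystander: round white plastic feed horn cap, 69 mm across, 29 mm high, origin at the centre of its underside.
Things that resemble listed ones, but are neither listed nor needed, are in the scene too. Leave any blue look-alike of the cover alone.

How it is judged:
By the outcome, as a careful person would: the job done as asked, in the order asked, and still so for the second after the job is handed in, with the robot touching nothing.
It also fails if it takes over 64 s, if anything falls off the work surface, if the arm or the gripper's body presses on something with over 40 N, if the wrist force passes 120 N, or if a joint passes its speed limit or range.

ROBOT

A 7-joint arm with a two-finger parallel gripper is mounted at the origin on the work surface. World frame = base frame: x ahead of the robot, y to its left, z up, the work surface at z = 0. Lengths are in m, angles in rad, forces in N, time in s.
With the tool pointing down it reaches from about 0.4 to 0.85 m from the base axis. Payload 4.5 kg.
Tool frame: the origin (TCP) lies midway between the tips of the shut fingers; the grasp point (between the pads) lies 19 mm behind it; x points along the fingers, y is the direction in which the jaws open and shut, and the axes are right-handed (so a half turn about x gives the same grasp; the last joint's range is limited). The gripper opens to 88 mm and grips with 3 to 60 N. Pads are 18 mm wide; open, the fingers measure 123 mm over their backs; the gripper's body (75 mm by 187 mm) begins 45 mm behind the grasp point.
Start: joints at [-1.077, 0.689, -0.195, 1.565, 0.157, 0.902, -0.215], TCP at [0.277, 0.56, 0.239] pointing down, gripper open.
Joint ranges: [-3.01, 3.01], [-0.46, 2.08], [-1.47, 1.51], [0.13, 2.56], [-1, 4.14], [0.04, 2.09], [-2.66, 2.66]. Speed limits (rad/s): [2.57, 2.57, 3.14, 3.14, 3.14, 3.14, 3.14].

INTERFACE

Orientations are given as a unit quaternion [x, y, z, w].
In Python, from plant import r gives the robot as it stands.
- The arm moves only by the tool arm_command, never from a script. Its argument "plan" is a list of rows, each a list of 5 numbers: the finger opening in m, from 0 to 0.0881, then the shift along the tool's x, y, z in m, then the turn about the tool's x in rad. In form: [[grip, dx, dy, dz, roll], ...]. A call has 1 to 12 rows; each row shifts and turns the commanded pose from where the row before left it, along the tool's axes as they then stand; what a row does not reach is not made up. A row lasts 1/8 s, in which the tool goes at most 62.5 mm and 10.7 degrees, less where a joint would pass 70% of its speed; a pose out of reach is approached as far as the arm can. A call is refused whole if a number of a shift passes 0.0625 or a number of a turn 0.188, either way. A call with a gripper value outside its range is refused whole. The fingers move at their own pace and stop on an object; "force" is the grip in N (left out, the last holds). Time passes only in rows, so rows that do not move let the fingers close. It gives the time, the measured TCP pose, the force and the opening at its end, in the units of the state.
- r.get_state(): the state, without advancing time (a new reading comes with each control period).
- r.snapshot(name): name is "side" or "top" or "wrist"; returns (picture, depth): 420x560x3 uint8, red, green, blue; 420x560 float32, m along the optical axis (not along the pixel's ray), 0 where there is no reading.
- r.calibration(name): a dict with "fx", "fy", "cx", "cy" (pixels), "k1" (the pictures are not rectified: a ray, as slopes to the right and down, at radius r is drawn at 1 + k1 r^2 times it, then the intrinsics apply), "eye" and "orientation" of the camera in the world; the wrist camera has in their place "mount" (4x4, takes a point from camera to tool coordinates, whose origin is the TCP and whose axes are the tool frame's). Camera axes: x right, y down, z forward; pixel columns grow to the right and rows downward; lengths in m; the calibration is good to about 2 mm. A picture is of the moment at which its call begins: read the wrist's pose just before it. calibration takes no time and is no camera call.
- r.finish_job(): hands the job in, once; it reports no verdict.
The state is a dict: "clock": time; "q": joint angles; "qd": joint speeds; "joint_torque": joint torques, N m; "tool_pos": TCP position; "eef_rot": TCP orientation; "contact_force": force on the tool from outside, world axes, zero at the start; "moment": the same for the moment, N m; "opening": opening from 0.0 (shut) to 1.0 (fully open).
Only numpy, scipy, OpenCV 4.12 (cv2) and the standard library are available. Lean on these libraries where they do the work, as an engineer would, in place of code of your own. Each camera call takes 0.05 s, during which the arm holds its last target.

## Working session

There is one attempt and no reset: what is moved stays moved. The work goes in short steps, Python scripts to look and compute and a tool call to move; the robot and the scene stay as the last step left them, time stands still between calls to the robot, and variables do not carry over. Pictures are saved under pics/ and viewed, and the job is handed in when it is done.

Besides the shell and the picture viewer there is one more tool, called as name(argument=value, ...), one argument or row to a line, values as JSON. arm_command: Moves the arm, as the interface text tells. Its arguments: {"type":"object","properties":{"plan":{"type":"array","items":{"type":"array","items":{"type":"number"}}},"force":{"type":"number"}},"required":["plan"]}

```bash
mkdir -p pics; ls; cat > h.py <<'E'
import numpy as np, cv2
from plant import r
from scipy.spatial.transform import Rotation as R
def snap(name,fn):
    s=r.get_state(); p,d=r.snapshot(name)
    cv2.imwrite('pics/'+fn+'.png',p[:,:,::-1]); np.savez('pics/'+fn+'.npz',p=p,d=d,pos=s['tool_pos'],rot=s['eef_rot'])
    return p,d,s
def cam(name,pos=None,rot=None):
    c=r.calibration(name)
    if name=='wrist':
        T=np.eye(4);T[:3,:3]=R.from_quat(rot).as_matrix();T[:3,3]=pos
        T=T@np.array(c['mount']); return c,T[:3,:3],T[:3,3]
    o=np.array(c['orientation']); 
    M=R.from_quat(o).as_matrix() if o.size==4 else o
    return c,M,np.array(c['eye'])
def ray(c,uv):
    uv=np.atleast_2d(np.array(uv,float))
    K=np.array([[c['fx'],0,c['cx']],[0,c['fy'],c['cy']],[0,0,1]])
    x=cv2.undistortPointsIter(uv[:,None,:],K,np.array([c['k1'],0,0,0,0.]),None,None,(3,100,1e-12))[:,0]
    return np.c_[x,np.ones(len(x))]
def onplane(cm,uv,z):
    c,M,e=cm; d=ray(c,uv)@M.T
    return e+d*((z-e[2])/d[:,2])[:,None]
def bydepth(cm,uv,D):
    c,M,e=cm; return e+(ray(c,uv)*np.array(D)[:,None])@M.T
E
python3 - <<'E'
from h import *
s=r.get_state();print(s)
for n in['side','top','wrist']: print(n,r.calibration(n)); snap(n,n+'0')
E
```

```text
pics
{'clock': 0.0, 'q': array([-1.07720999,  0.68996645, -0.19450085,  1.56633448,  0.15729731,
        0.90249651, -0.21508127]), 'qd': array([ 0.00070688, -0.00013106, -0.00010056, -0.00154315,  0.00088485,
        0.00090682,  0.00037546]), 'joint_torque': array([-3.15865582e-04, -5.27556825e+01, -1.26688320e+00, -1.53428435e+01,
       -5.25525946e-02,  6.55674419e-03,  1.82118947e-04]), 'tool_pos': array([0.27712008, 0.55950536, 0.23792319]), 'eef_rot': array([ 0.1604658 ,  0.68860813, -0.1617338 ,  0.68841249]), 'contact_force': array([0.66259102, 0.30536985, 0.23272467]), 'moment': array([-0.00093438,  0.00656725, -0.02577068]), 'opening': 0.9988600764075785}
side {'fx': 396.9873678535854, 'fy': 396.9873678535854, 'cx': 275.1554301634967, 'cy': 209.39613049192212, 'k1': -0.10495411690387065, 'eye': array([ 0.35289508, -0.76189225,  0.75722519]), 'orientation': array([ 0.90044039, -0.10587736,  0.05341513, -0.41850199])}
top {'fx': 508.5869774672741, 'fy': 508.5869774672741, 'cx': 287.5646513958759, 'cy': 213.82752313777763, 'k1': -0.18194808925053993, 'eye': array([0.44592854, 0.01514039, 1.23464644]), 'orientation': array([-0.70397031,  0.7092709 , -0.02155565,  0.02993254])}
wrist {'fx': 356.0315808036903, 'fy': 356.0315808036903, 'cx': 276.5802879303747, 'cy': 209.39155749896315, 'k1': 0.029790454200492634, 'mount': array([[-6.17471351e-04, -2.65648796e-01,  9.64069674e-01,
        -1.46179133e-01],
       [ 9.99999079e-01, -1.32935625e-03,  2.74180281e-04,
         4.81699346e-04],
       [ 1.20875638e-03,  9.64068955e-01,  2.65649372e-01,
        -6.68370805e-02],
       [ 0.00000000e+00,  0.00000000e+00,  0.00000000e+00,
         1.00000000e+00]])}
```

View pics/top0.png

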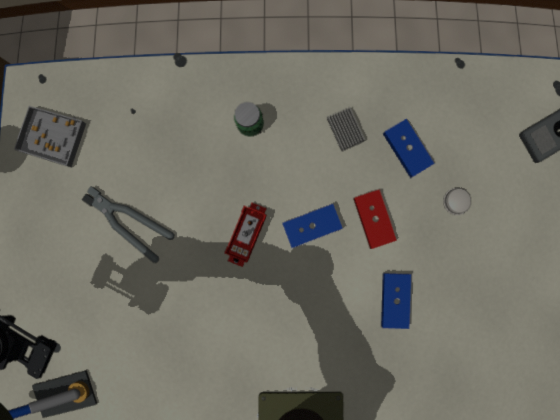

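View pics/side0.png

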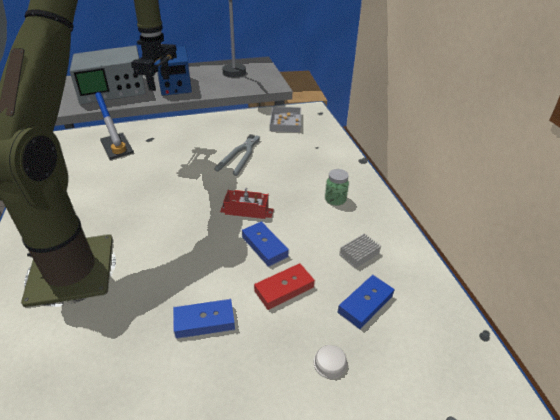

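View pics/wrist0.png

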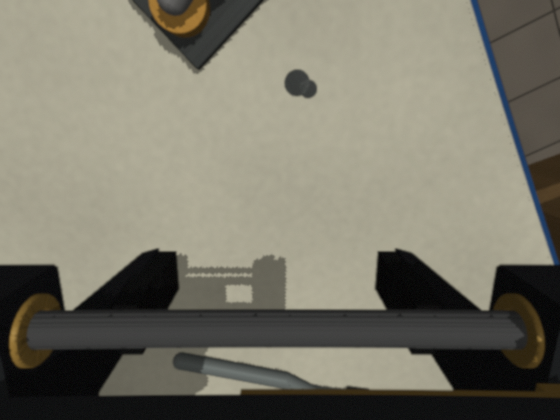

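The top view shows the red cover around (375,219) and the red box around (246,234), with blue look-alikes around (313,225), (408,148) and (397,300). I'll measure the two red parts next.

```bash
python3 - <<'E'
from h import *
z=np.load('pics/top0.npz');p=z['p'];d=z['d']
C=cam('top')
hsv=cv2.cvtColor(p,cv2.COLOR_RGB2HSV)
m=((((hsv[...,0]<8)|(hsv[...,0]>172))&(hsv[...,1]>140)&(hsv[...,2]>50))*255).astype(np.uint8)
m[:, :200]=0; m[:60]=0
cs,_=cv2.findContours(m,cv2.RETR_CCOMP,cv2.CHAIN_APPROX_NONE)
for c in cs:
    if cv2.contourArea(c)<15: continue
    (x,y),wh,a=cv2.minAreaRect(c); print(cv2.contourArea(c),x,y,wh,a, c[:,0].mean(0))
# depth-based top face of cover
v,u=np.where(m>0); 
P=bydepth(C,np.c_[u,v],d[v,u])
for nm,sel in (('cover',(u>340)&(abs(P[:,2]-.028)<.006)),('box',(u<300)&(abs(P[:,2]-.05)<.008))):
    q=P[sel]; print(nm,sel.sum(),np.median(q[:,2]),q.mean(0))
    rc=cv2.minAreaRect((q[:,:2]*1000).astype(np.float32)); print(rc)
for nm,(u0,v0,u1,v1) in {'cov':(345,180,405,255),'box':(215,195,280,275)}.items():
    cv2.imwrite(f'pics/{nm}z.png',cv2.resize(p[v0:v1,u0:u1,::-1],None,fx=8,fy=8,interpolation=cv2.INTER_CUBIC)[:600])
print(d[219,375],d[234,246])
E
```

```text
1229.0 245.24867248535156 233.669921875 (24.35871696472168, 62.81098937988281) 22.2490234375 [242.70792079 234.71782178]
42.5 236.00001525878906 259.0 (7.071067810058594, 8.485280990600586) 45.0 [235.96 258.92]
138.0 239.59481811523438 250.11207580566406 (19.30204963684082, 8.66622543334961) 23.198589324951172 [239.47727273 250.27272727]
30.0 238.1810302734375 225.57760620117188 (3.1513547897338867, 13.524564743041992) 23.198589324951172 [238.15384615 225.5       ]
438.0 247.2070770263672 228.9970245361328 (15.828312873840332, 30.29680633544922) 22.380136489868164 [247.11538462 228.97435897]
15.0 242.00006103515625 216.50003051757812 (3.130495071411133, 7.155416965484619) 26.56505012512207 [241.92857143 216.5       ]
1385.5 374.54998779296875 218.65000915527344 (53.44248962402344, 27.195585250854492) 71.56504821777344 [374.73825503 218.70469799]
41.0 375.5000305175781 218.50003051757812 (7.071067810058594, 7.071067810058594) 45.0 [375.4 218.5]
23.0 371.5 207.5 (5.0, 5.0) 90.0 [371.5 207.5]
cover 1335 0.028463098710313606 [ 0.52059652 -0.17936494  0.02839806]
((521.4844970703125, -179.8106689453125), (127.84062194824219, 63.97901153564453), 17.90265464782715)
box 166 0.05079063579479348 [0.48680596 0.12318512 0.05035804]
((487.3902587890625, 128.40298461914062), (56.103233337402344, 121.3985595703125), 67.74234008789062)
1.235856 1.1682158
```

View pics/covz.png

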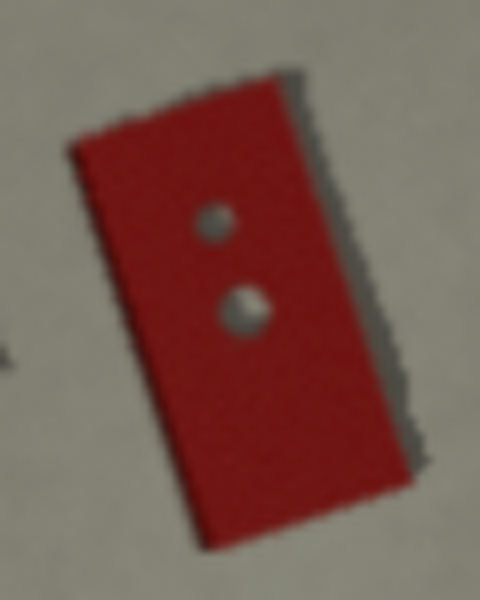

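View pics/boxz.png

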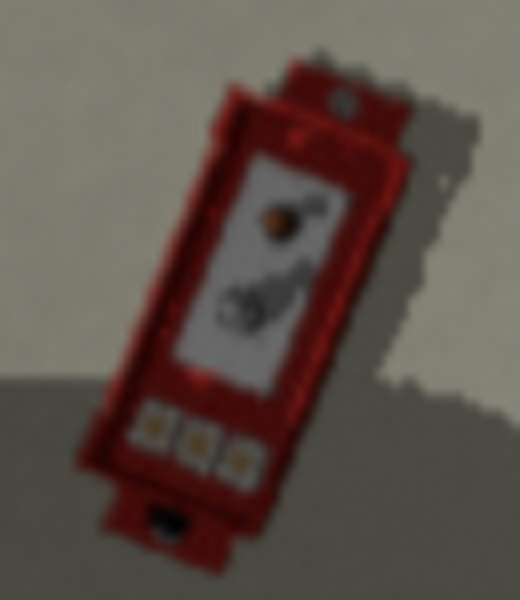

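```bash
cat >> h.py <<'E'
def go(x,y,z,yawdeg,s=None):
    """yaw = world heading (deg) of tool z axis. prints shift in current tool axes and roll"""
    s=s or r.get_state(); M=R.from_quat(s['eef_rot']).as_matrix()
    d=M.T@(np.array([x,y,z])-s['tool_pos']); y0=np.degrees(np.arctan2(M[1,2],M[0,2]))
    dy=(yawdeg-y0+180)%360-180
    print('pos',s['tool_pos'].round(4),'yaw',y0.round(2),'tilt',np.degrees(M[:2,0]).round(2),'shift',d.round(4),'roll(tool x)',round(-np.radians(dy),4),'q7',s['q'][6].round(2),'F',s['contact_force'].round(2),'op',s['opening'],'t',s['clock'])
    return d
E
python3 - <<'E'
from h import *
M=R.from_quat(r.get_state()['eef_rot']).as_matrix(); print(M.round(3))
b=np.array([.487,.127]);a=np.radians(-22.26)
print(go(*b,.24,-22.26)); go(*b,.24,180-22.26)
C=cam('top')
for uv,z in(((371.5,207.5),.028),((375.4,218.5),.028),((250,222.7),.065)): print(onplane(C,[uv],z))
E
```

```text
[[-0.001  0.444  0.896]
 [-0.001  0.896 -0.444]
 [-1.    -0.001  0.   ]]
pos [0.2772 0.5597 0.2381] yaw -26.34 tilt [-0.03 -0.07] shift [-0.0015 -0.2946  0.38  ] roll(tool x) -0.0712 q7 -0.22 F [-0.22 -0.09 -0.12] op 1.0031596230270972 t 0.15
[-0.00146143 -0.29464376  0.38002975]
pos [0.2772 0.5597 0.2381] yaw -26.34 tilt [-0.03 -0.07] shift [-0.0015 -0.2946  0.38  ] roll(tool x) 3.0704 q7 -0.22 F [-0.22 -0.09 -0.12] op 1.0031596230270972 t 0.15
[[ 0.54758376 -0.17145459  0.028     ]]
[[ 0.52118349 -0.18033109  0.028     ]]
[[0.51148283 0.11553891 0.065     ]]
```

arm_command(
  plan=[
    [0.0881, 0, -0.03, 0.038, 0],
    [0.0881, 0, -0.03, 0.038, 0],
    [0.0881, 0, -0.03, 0.038, 0],
    [0.0881, 0, -0.03, 0.038, 0],
    [0.0881, 0, -0.03, 0.038, 0],
    [0.0881, 0, -0.03, 0.038, 0],
    [0.0881, 0, -0.03, 0.038, 0],
    [0.0881, 0, -0.03, 0.038, 0],
    [0.0881, 0, -0.03, 0.038, 0],
    [0.0881, 0, -0.025, 0.038, 0],
    [0.0881, 0, 0, 0, -0.071],
    [0.0881, 0, 0, 0, 0],
  ],
)

```text
clock: 1.65
tool_pos: [0.487, 0.1267, 0.2385]
eef_rot: [0.137, 0.694, -0.137, 0.693]
contact_force: [-0.7, 0.3, 0.6]
opening: 1.0
```

```bash
python3 - <<'E'
from h import *
go(.487,.127,.24,-22.26)
snap('wrist','box1')
E
```

```text
pos [0.487  0.1267 0.2385] yaw -22.37 tilt [-0.03  0.02] shift [-0.0015  0.0003 -0.0001] roll(tool x) -0.002 q7 0.61 F [-0.71  0.3   0.6 ] op 1.0004301873056087 t 1.65
```

View pics/box1.png

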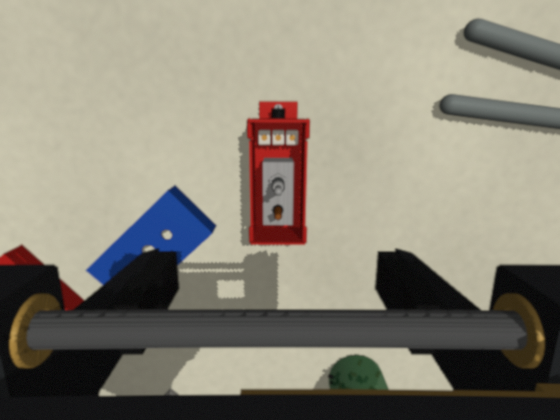

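The box is centred in the wrist view, with the toggle near (278,184) and the amber lamp at (278,212). I'll zoom in.

```bash
python3 - <<'E'
from h import *
z=np.load('pics/box1.npz');p=z['p'];d=z['d']
cv2.imwrite('pics/box1z.png',cv2.resize(p[95:250,235:320,::-1],None,fx=7,fy=7,interpolation=cv2.INTER_CUBIC)[380:980])
C=cam('wrist',z['pos'],z['rot'])
hsv=cv2.cvtColor(p,cv2.COLOR_RGB2HSV)
m=((((hsv[...,0]<8)|(hsv[...,0]>172))&(hsv[...,1]>140)&(hsv[...,2]>40))).astype(np.uint8)
m[:,:235]=0;m[:,330:]=0;m[250:]=0
v,u=np.where(m>0);P=bydepth(C,np.c_[u,v],d[v,u])
q=P[abs(P[:,2]-.052)<.004]
print(len(q),np.median(q[:,2]),cv2.minAreaRect((q[:,:2]*1000).astype(np.float32)))
v,u=np.mgrid[175:222,262:296];v=v.ravel();u=u.ravel()
P=bydepth(C,np.c_[u,v],d[v,u]); 
for lo,hi in((.06,.068),(.068,.075),(.075,.09)):
    k=(P[:,2]>lo)&(P[:,2]<hi); print(lo,k.sum(),P[k].mean(0).round(4),u[k].mean(),v[k].mean(),P[k][:,2].max())
    print(sorted(set(zip(u[k],v[k])))[:40])
a=((hsv[...,0]>8)&(hsv[...,0]<25)&(hsv[...,1]>120)); a[:200]=0;a[225:]=0;a[:,:262]=0;a[:,296:]=0
v,u=np.where(a);print('amber',u.mean(),v.mean(),u.min(),u.max(),v.min(),v.max(),onplane(C,[(u.mean(),v.mean())],.063))
E
```

```text
944 0.05178694666173089 ((487.8364562988281, 127.7159423828125), (56.38411331176758, 120.87317657470703), 67.40274810791016)
0.06 146 [0.4966 0.124  0.0634] 277.32876712328766 197.06849315068493 0.06770704091959467
[(np.int64(271), np.int64(185)), (np.int64(271), np.int64(186)), (np.int64(271), np.int64(187)), (np.int64(271), np.int64(188)), (np.int64(272), np.int64(183)), (np.int64(272), np.int64(184)), (np.int64(272), np.int64(185)), (np.int64(272), np.int64(186)), (np.int64(272), np.int64(187)), (np.int64(272), np.int64(188)), (np.int64(272), np.int64(189)), (np.int64(272), np.int64(190)), (np.int64(273), np.int64(183)), (np.int64(273), np.int64(184)), (np.int64(273), np.int64(185)), (np.int64(273), np.int64(186)), (np.int64(273), np.int64(187)), (np.int64(273), np.int64(188)), (np.int64(273), np.int64(189)), (np.int64(273), np.int64(190)), (np.int64(273), np.int64(191)), (np.int64(274), np.int64(181)), (np.int64(274), np.int64(182)), (np.int64(274), np.int64(183)), (np.int64(274), np.int64(184)), (np.int64(274), np.int64(185)), (np.int64(274), np.int64(186)), (np.int64(274), np.i
[... 1470 characters left out ...]
4(189)), (np.int64(277), np.int64(190)), (np.int64(277), np.int64(191)), (np.int64(277), np.int64(192)), (np.int64(277), np.int64(193)), (np.int64(277), np.int64(194)), (np.int64(277), np.int64(195)), (np.int64(278), np.int64(187)), (np.int64(278), np.int64(188)), (np.int64(278), np.int64(189)), (np.int64(278), np.int64(190)), (np.int64(278), np.int64(191)), (np.int64(278), np.int64(192)), (np.int64(278), np.int64(193)), (np.int64(278), np.int64(194)), (np.int64(278), np.int64(195)), (np.int64(279), np.int64(187)), (np.int64(279), np.int64(188)), (np.int64(279), np.int64(189)), (np.int64(279), np.int64(190))]
amber 277.5 212.03846153846155 274 281 206 218 [[0.5099722  0.11870701 0.063     ]]
```

View pics/box1z.png

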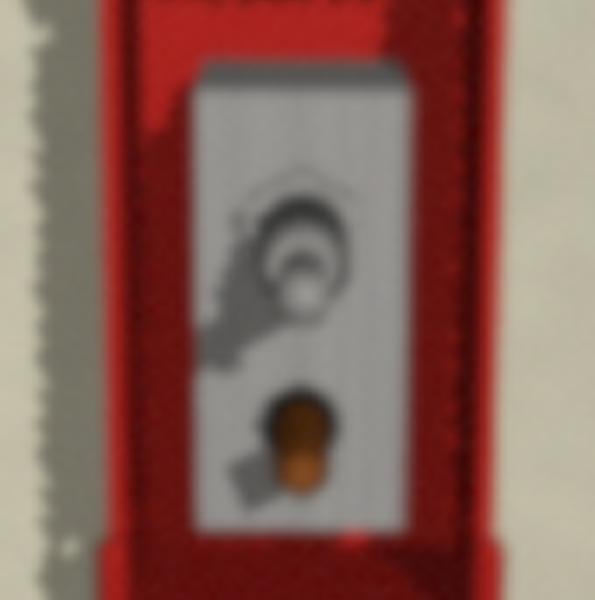

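```bash
python3 - <<'E'
from h import *
z=np.load('pics/box1.npz')
C=cam('wrist',z['pos'],z['rot'])
l=onplane(C,[(277.9,216.4)],.065)[0]; t=onplane(C,[(278,191.2)],.083)[0]
print(l,t,np.hypot(*(l-t)[:2]),np.degrees(np.arctan2(*(l-t)[1::-1])))
go(.521,-.180,.215,18.2)
E
```

```text
[0.51351386 0.11764536 0.065     ] [0.4875269  0.12835905 0.083     ] 0.028108805887732013 -22.404975566539743
pos [0.4867 0.1274 0.2386] yaw -22.33 tilt [-0.03  0.03] shift [ 0.0234 -0.2713  0.1485] roll(tool x) -0.7073 q7 0.61 F [ 0.31  0.34 -0.52] op 1.000515534748545 t 1.7
```

arm_command(
  plan=[
    [0.0881, 0, -0.045, 0.025, 0],
    [0.0881, 0, -0.045, 0.025, 0],
    [0.0881, 0, -0.045, 0.025, 0],
    [0.0881, 0, -0.045, 0.025, 0],
    [0.0881, 0.0, -0.045, 0.025, 0],
    [0.0881, 0.0234, -0.046, 0.0235, 0],
    [0.0881, 0, 0, 0, -0.177],
    [0.0881, 0, 0, 0, -0.177],
    [0.0881, 0, 0, 0, -0.177],
    [0.0881, 0, 0, 0, -0.176],
    [0.0881, 0, 0, 0, 0],
    [0.0881, 0, 0, 0, 0],
  ],
)

```text
clock: 3.2
tool_pos: [0.5217, -0.1794, 0.2153]
eef_rot: [-0.111, 0.698, 0.111, 0.698]
contact_force: [-0.0, 0.1, 0.6]
opening: 0.998
```

```bash
python3 - <<'E'
from h import *
go(.521,-.180,.215,18.2)
p,d,s=snap('wrist','cov1')
go(.521,-.180,.215,18.2)
C=cam('wrist',s['tool_pos'],s['eef_rot'])
hsv=cv2.cvtColor(p,cv2.COLOR_RGB2HSV)
m=((((hsv[...,0]<8)|(hsv[...,0]>172))&(hsv[...,1]>120)&(hsv[...,2]>40))).astype(np.uint8)
m[250:]=0
cs,_=cv2.findContours(m,cv2.RETR_CCOMP,cv2.CHAIN_APPROX_NONE)
for c in cs:
    if cv2.contourArea(c)<15: continue
    (x,y),wh,a=cv2.minAreaRect(c); mm=cv2.moments(c);x,y=mm['m10']/mm['m00'],mm['m01']/mm['m00'];print(cv2.contourArea(c),x,y,wh,a,onplane(C,[(x,y)],.028)[0].round(4))
v,u=np.where(m>0);P=bydepth(C,np.c_[u,v],d[v,u]);k=abs(P[:,2]-.028)<.004
q=P[k];print(np.median(q[:,2]),cv2.minAreaRect((q[:,:2]*1000).astype(np.float32)))
E
```

```text
pos [ 0.5217 -0.1794  0.2153] yaw 18.09 tilt [-0.01  0.01] shift [ 0.0003 -0.0003 -0.0009] roll(tool x) -0.0019 q7 1.71 F [-0.03  0.09  0.57] op 0.9979585555092586 t 3.2
pos [ 0.5217 -0.1795  0.2153] yaw 18.12 tilt [-0.01  0.  ] shift [ 0.0003 -0.0003 -0.0008] roll(tool x) -0.0013 q7 1.71 F [-0.13 -0.25 -0.11] op 1.004936075957628 t 3.25
757.0 545.2060766182299 236.80250990752972 (40.99999237060547, 35.99999237060547) -0.0 [0.4911 0.086  0.028 ]
8761.0 275.02138264277283 179.16997679108167 (134.0, 69.0) 90.0 [ 0.5179 -0.1827  0.028 ]
106.0 275.251572327044 211.54716981132074 (11.31370735168457, 11.31370735168457) 45.0 [ 0.5482 -0.1726  0.028 ]
195.5 275.1270247229326 183.38448422847398 (16.0, 15.0) 0.0 [ 0.5218 -0.1813  0.028 ]
0.028266164604660082 ((485.0966491699219, -63.35014343261719), (129.94859313964844, 311.05047607421875), 17.563146591186523)
```

View pics/cov1.png

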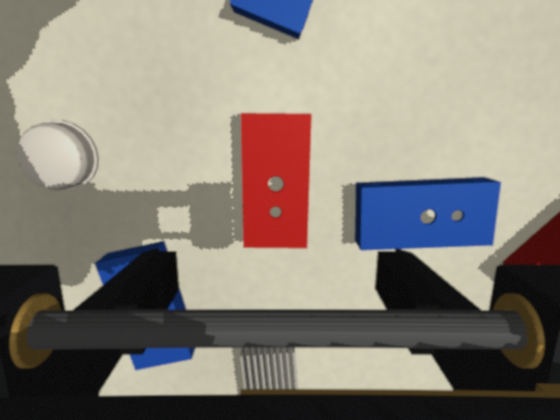

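```bash
python3 - <<'E'
from h import *
go(.5218,-.1813,.005,18.2)
E
```

```text
pos [ 0.5217 -0.1795  0.2153] yaw 18.12 tilt [-0.01  0.  ] shift [ 0.2103 -0.0017 -0.0005] roll(tool x) -0.0013 q7 1.71 F [-0.13 -0.25 -0.11] op 1.004936075957628 t 3.25
```

arm_command(
  plan=[
    [0.0881, 0.045, -0.0017, -0.0005, -0.0015],
    [0.0881, 0.05, 0, 0, 0],
    [0.0881, 0.05, 0, 0, 0],
    [0.0881, 0.045, 0, 0, 0],
    [0.0881, 0.02, 0, 0, 0],
    [0.0881, 0, 0, 0, 0],
    [0.0881, 0, 0, 0, 0],
  ],
  force=25,
)

```text
clock: 4.12
tool_pos: [0.5225, -0.1817, 0.0062]
eef_rot: [-0.113, 0.698, 0.112, 0.699]
contact_force: [-0.2, 0.4, 0.1]
opening: 0.998
```

```bash
python3 - <<'E'
from h import *
go(.5218,-.1813,.005,18.2)
snap('wrist','pre')
go(.5218,-.1813,.005,18.2)
E
```

```text
pos [ 0.5225 -0.1817  0.0062] yaw 18.29 tilt [ 0.08 -0.02] shift [ 0.0012  0.0006 -0.0005] roll(tool x) 0.0015 q7 1.5 F [-0.24  0.36  0.13] op 0.9983217506732324 t 4.125
pos [ 0.5226 -0.1818  0.0064] yaw 18.29 tilt [ 0.12 -0.03] shift [ 0.0014  0.0008 -0.0006] roll(tool x) 0.0015 q7 1.5 F [-0.63 -0.59 -0.26] op 1.0040465160147658 t 4.175
```

View pics/pre.png

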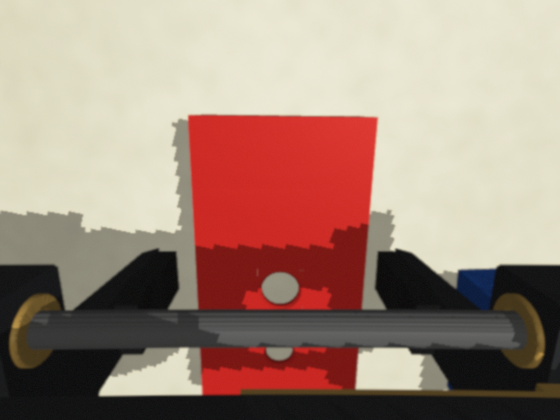

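The cover sits centred between the fingers, with its toggle hole at (280,288). I'll close the gripper and then lift.

arm_command(
  plan=[
    [0.06, 0, 0, 0, 0],
    [0.06, 0, 0, 0, 0],
    [0.06, 0, 0, 0, 0],
    [0.06, 0, 0, 0, 0],
    [0.06, 0, 0, 0, 0],
    [0.06, 0, 0, 0, 0],
    [0.06, -0.02, 0, 0, 0],
    [0.06, -0.04, 0, 0, 0],
    [0.06, -0.05, 0, 0, 0],
    [0.06, -0.03, 0, 0, 0],
    [0.06, 0, 0, 0, 0],
    [0.06, 0, 0, 0, 0],
  ],
  force=25,
)

```text
clock: 5.68
tool_pos: [0.5209, -0.1818, 0.1443]
eef_rot: [-0.112, 0.699, 0.113, 0.697]
contact_force: [-0.2, -0.0, -1.2]
opening: 0.722
```

```bash
python3 - <<'E'
from h import *
go(.5218,-.1813,.005,18.2)
p,d,s=snap('wrist','held')
C=cam('wrist',s['tool_pos'],s['eef_rot'])
go(.5218,-.1813,.005,18.2)
M=R.from_quat(s['eef_rot']).as_matrix()
hsv=cv2.cvtColor(p,cv2.COLOR_RGB2HSV)
m=((((hsv[...,0]<8)|(hsv[...,0]>172))&(hsv[...,1]>120)&(hsv[...,2]>40))).astype(np.uint8)
v,u=np.where(m>0); k=d[v,u]>0; P=bydepth(C,np.c_[u,v],d[v,u]); 
T=(P-s['tool_pos'])@M; ok=(abs(T[:,1])<.03)&(abs(T[:,0])<.03)
print(np.median(T[ok],0)); A=np.c_[T[ok][:,1:],np.ones(ok.sum())];print('plane x=ay+bz+c',np.linalg.lstsq(A,T[ok][:,0],rcond=None)[0].round(4))
cs,_=cv2.findContours(m[:309],cv2.RETR_CCOMP,cv2.CHAIN_APPROX_NONE)
for c in cs:
    if cv2.contourArea(c)>100: mm=cv2.moments(c);print(cv2.contourArea(c),mm['m10']/mm['m00'],mm['m01']/mm['m00'],cv2.boundingRect(c))
E
```

```text
pos [ 0.5209 -0.1818  0.1443] yaw 18.31 tilt [-0.11  0.01] shift [1.393e-01 1.000e-04 1.300e-03] roll(tool x) 0.002 q7 1.64 F [-0.22 -0.03 -1.18] op 0.7221631150790416 t 5.675
pos [ 0.5207 -0.1817  0.1439] yaw 18.32 tilt [-0.15  0.02] shift [ 1.389e-01 -1.000e-04  1.500e-03] roll(tool x) 0.0021 q7 1.64 F [-0.55 -0.72 -0.95] op 0.7237044835370747 t 5.725
[-2.24555128e-02 -2.08484284e-05 -2.74121560e-02]
plane x=ay+bz+c [-0.0002 -0.0002 -0.0224]
33652.0 277.0905394429256 210.9841019850232 (184, 117, 189, 192)
1043.5 276.6855134962466 289.2811052547516 (257, 272, 40, 35)
```

View pics/held.png

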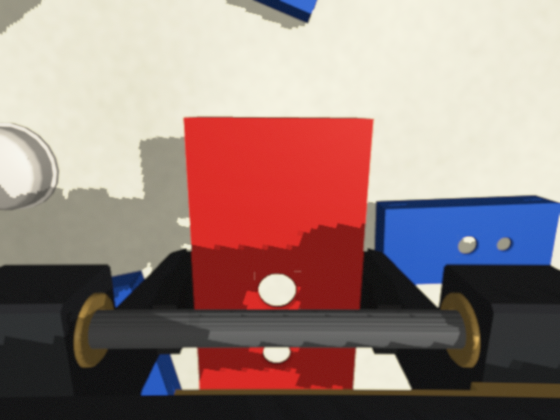

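```bash
python3 - <<'E'
from h import *
z=np.load('pics/held.npz')
c=r.calibration('wrist');Mt=np.array(c['mount'])
def tool(uv,x):
    d=ray(c,[uv])[0]@Mt[:3,:3].T;e=Mt[:3,3];return e+d*(x-e[0])/d[0]
print('toggle',tool((276.7,289.3),-.0224))
p=z['p'];hsv=cv2.cvtColor(p,cv2.COLOR_RGB2HSV)
m=((((hsv[...,0]<8)|(hsv[...,0]>172))&(hsv[...,1]>120)&(hsv[...,2]>40)))
for v in(130,160,190,220):
    u=np.where(m[v,150:420])[0]+150; a,b=tool((u.min()-.5,v),-.0224),tool((u.max()+.5,v),-.0224); print(a.round(4),b.round(4),(a+b)[1]/2)
u=[np.where(m[:,k])[0].min() for k in(195,230,277,320,360)];print(u,tool((277,u[2]-.5),-.0224))
print('lamp holes rough',tool((276.5,353),-.0224))
E
```

```text
toggle [-0.0224     -0.0005294  -0.00087913]
[-0.0224 -0.0317 -0.0606] [-0.0224  0.0316 -0.0605] -2.1896210930519994e-05
[-0.0224 -0.0321 -0.0505] [-0.0224  0.0317 -0.0504] -0.00019554537265689328
[-0.0224 -0.0321 -0.0399] [-0.0224  0.0317 -0.0398] -0.0002008995606875251
[-0.0224 -0.0321 -0.0287] [-0.0224  0.0317 -0.0287] -0.00020664891463053475
[np.int64(117), np.int64(117), np.int64(118), np.int64(118), np.int64(118)] [-0.0224     -0.00035723 -0.0647358 ]
lamp holes rough [-0.0224     -0.00064194  0.02743575]
```

```bash
cat >> h.py <<'E'
def go2(x,y,z,yawdeg):
    """roll first, then shift in the new axes"""
    s=r.get_state();M=R.from_quat(s['eef_rot']).as_matrix()
    a=np.radians(yawdeg); N=np.array([[0,-np.sin(a),np.cos(a)],[0,np.cos(a),np.sin(a)],[-1,0,0]])
    print('after roll shift',(N.T@(np.array([x,y,z])-s['tool_pos'])).round(4)); go(x,y,z,yawdeg,s)
E
python3 - <<'E'
from h import *
go2(.4878,.1284,.144,-22.4)
E
```

```text
after roll shift [-1.000e-04  2.742e-01 -1.486e-01]
pos [ 0.5207 -0.1817  0.1439] yaw 18.32 tilt [-0.15  0.02] shift [2.000e-04 3.047e-01 6.630e-02] roll(tool x) 0.7107 q7 1.64 F [-0.55 -0.72 -0.95] op 0.7237044835370747 t 5.725
```

arm_command(
  plan=[
    [0.06, 0, 0, 0, 0.178],
    [0.06, 0, 0, 0, 0.178],
    [0.06, 0, 0, 0, 0.178],
    [0.06, 0, 0, 0, 0.177],
    [0.06, 0, 0.046, -0.025, 0],
    [0.06, 0, 0.046, -0.025, 0],
    [0.06, 0, 0.046, -0.025, 0],
    [0.06, 0, 0.046, -0.025, 0],
    [0.06, 0, 0.046, -0.025, 0],
    [0.06, 0, 0.044, -0.0236, 0],
    [0.06, 0, 0, 0, 0],
    [0.06, 0, 0, 0, 0],
  ],
)

```text
clock: 7.22
tool_pos: [0.4882, 0.1273, 0.1443]
eef_rot: [0.137, 0.694, -0.138, 0.693]
contact_force: [-0.4, -0.2, -1.1]
opening: 0.724
```

```bash
python3 - <<'E'
from h import *
go(.4878,.1284,.105,-22.4)
snap('wrist','h2')
go(.4878,.1284,.105,-22.4)
snap('top','h2t')
go(.4878,.1284,.105,-22.4)
E
```

```text
pos [0.4882 0.1273 0.1443] yaw -22.41 tilt [-0.12 -0.11] shift [ 0.0393  0.001  -0.0007] roll(tool x) -0.0002 q7 0.61 F [-0.4  -0.2  -1.14] op 0.7244738858112705 t 7.225
pos [0.4884 0.1265 0.1445] yaw -22.51 tilt [-0.1  -0.11] shift [ 0.0395  0.0016 -0.0013] roll(tool x) -0.002 q7 0.61 F [-0.27 -1.49 -0.49] op 0.720837501441071 t 7.275
pos [0.4886 0.1262 0.1447] yaw -22.57 tilt [-0.08 -0.1 ] shift [ 0.0397  0.0018 -0.0016] roll(tool x) -0.0029 q7 0.61 F [ 0.62 -0.62 -0.26] op 0.7206657073126136 t 7.325
```

View pics/h2.png

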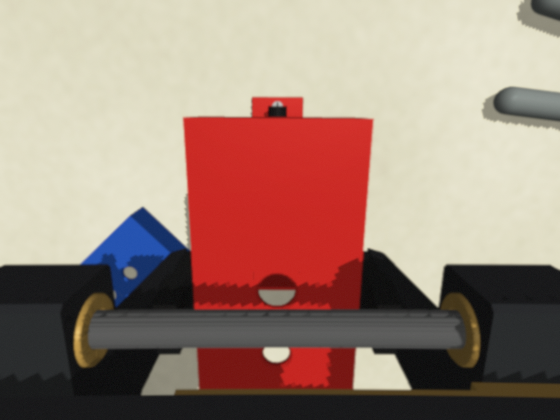

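arm_command(
  plan=[
    [0.06, 0.0, 0.0, 0.0, 0],
    [0.06, 0, 0, 0, 0],
  ],
)

```text
clock: 7.58
tool_pos: [0.489, 0.1273, 0.1453]
eef_rot: [0.138, 0.694, -0.138, 0.693]
contact_force: [-0.5, -0.1, -1.2]
opening: 0.723
```

```bash
python3 - <<'E'
from h import *
go(.4878,.1284,.105,-22.4)
p,d,s=snap('wrist','h3')
go(.4878,.1284,.105,-22.4)
C=cam('wrist',s['tool_pos'],s['eef_rot'])
c=r.calibration('wrist');Mt=np.array(c['mount'])
hsv=cv2.cvtColor(p,cv2.COLOR_RGB2HSV)
m=((((hsv[...,0]<8)|(hsv[...,0]>172))&(hsv[...,1]>120)&(hsv[...,2]>40)))
for v in range(92,124,2):
    u=np.where(m[v,150:420])[0]+150
    if len(u): print(v,u.min(),u.max(),onplane(C,[((u.min()+u.max())/2,v)],.003)[0].round(4), np.median(d[v,u]).round(4))
E
```

```text
pos [0.489  0.1273 0.1453] yaw -22.52 tilt [-0.   -0.01] shift [ 0.0403  0.0005 -0.0015] roll(tool x) -0.002 q7 0.61 F [-0.48 -0.05 -1.16] op 0.7231674144502838 t 7.575
pos [0.489  0.1275 0.1453] yaw -22.49 tilt [ 0.   -0.01] shift [ 0.0403  0.0003 -0.0014] roll(tool x) -0.0016 q7 0.61 F [ 0.16  0.16 -1.26] op 0.727369945149066 t 7.625
96 252 300 [0.4171 0.1573 0.003 ] 0.275
98 251 301 [0.4184 0.1567 0.003 ] 0.2752
100 252 301 [0.4199 0.1565 0.003 ] 0.2758
102 252 301 [0.4213 0.1559 0.003 ] 0.276
104 252 301 [0.4226 0.1553 0.003 ] 0.2762
106 251 301 [0.4239 0.1544 0.003 ] 0.2766
108 252 301 [0.4254 0.1542 0.003 ] 0.2771
110 252 301 [0.4268 0.1536 0.003 ] 0.2774
112 251 301 [0.428  0.1527 0.003 ] 0.278
114 252 301 [0.4295 0.1525 0.003 ] 0.2785
116 252 301 [0.4309 0.1519 0.003 ] 0.2777
118 184 360 [0.431  0.1481 0.003 ] 0.1208
120 184 372 [0.4342 0.1518 0.003 ] 0.12
122 184 372 [0.4356 0.1512 0.003 ] 0.1202
```

arm_command(
  plan=[
    [0.06, 0.015, 0.0002, -0.0007, 0],
    [0.06, 0.015, 0.0002, -0.0007, -0.0015],
    [0.06, 0.01, 0, 0, 0],
    [0.06, 0, 0, 0, 0],
    [0.06, 0, 0, 0, 0],
    [0.06, 0, 0, 0, 0],
    [0.06, 0, 0, 0, 0],
  ],
)

```text
clock: 8.5
tool_pos: [0.4879, 0.1292, 0.1057]
eef_rot: [0.137, 0.694, -0.137, 0.694]
contact_force: [-0.7, -0.6, -1.0]
opening: 0.724
```

```bash
python3 - <<'E'
from h import *
go(.4878,.1284,.075,-22.4)
p,d,s=snap('wrist','h4')
go(.4878,.1284,.075,-22.4)
snap('side','h4s')
go(.4878,.1284,.075,-22.4)
E
```

```text
pos [0.4879 0.1292 0.1057] yaw -22.34 tilt [0.04 0.02] shift [ 0.0307 -0.0008  0.0002] roll(tool x) 0.0011 q7 0.59 F [-0.7  -0.56 -1.03] op 0.7242249133718698 t 8.5
pos [0.4879 0.1292 0.1056] yaw -22.34 tilt [0.03 0.01] shift [ 0.0306 -0.0008  0.0002] roll(tool x) 0.0011 q7 0.59 F [ 0.02 -0.11 -1.74] op 0.7233026348339764 t 8.55
pos [0.4878 0.1292 0.1055] yaw -22.34 tilt [0.02 0.01] shift [ 0.0305 -0.0007  0.0003] roll(tool x) 0.0011 q7 0.59 F [ 0.23  0.2  -1.09] op 0.7249063486025857 t 8.6
```

View pics/h4.png

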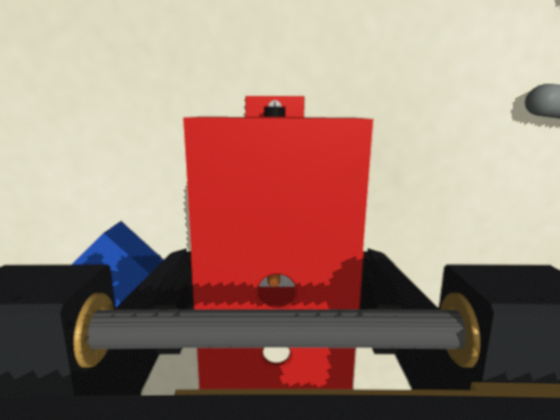

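View pics/h4s.png

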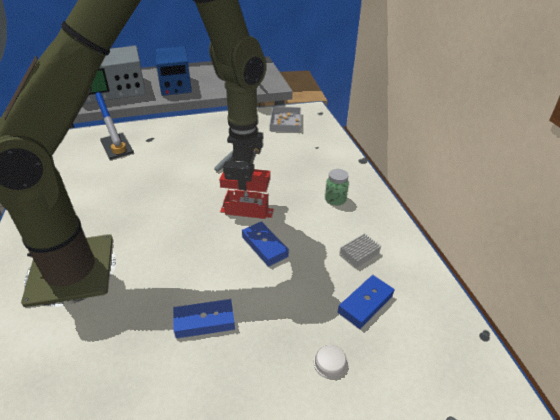

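arm_command(
  plan=[
    [0.06, 0.01, -0.0009, 0.0002, 0.001],
    [0.06, 0.01, 0, 0, 0],
    [0.06, 0.01, 0, 0, 0],
    [0.06, 0, 0, 0, 0],
    [0.06, 0, 0, 0, 0],
    [0.06, 0, 0, 0, 0],
    [0.06, 0, 0, 0, 0],
  ],
)

```text
clock: 9.48
tool_pos: [0.4877, 0.1283, 0.0756]
eef_rot: [0.137, 0.693, -0.137, 0.694]
contact_force: [0.4, -0.3, -1.0]
opening: 0.724
```

```bash
python3 - <<'E'
from h import *
go(.4878,.1284,.055,-22.4)
p,d,s=snap('wrist','h5')
go(.4878,.1284,.055,-22.4)
cv2.imwrite('pics/h5z.png',cv2.resize(p[230:370,200:360,::-1],None,fx=4,fy=4,interpolation=cv2.INTER_CUBIC))
E
```

```text
pos [0.4877 0.1283 0.0756] yaw -22.39 tilt [0.03 0.02] shift [0.0206 0.0001 0.    ] roll(tool x) 0.0002 q7 0.58 F [ 0.37 -0.34 -1.04] op 0.7242769801233017 t 9.475
pos [0.4877 0.1283 0.0756] yaw -22.39 tilt [0.03 0.02] shift [0.0206 0.0001 0.    ] roll(tool x) 0.0001 q7 0.58 F [ 0.11 -0.27 -0.69] op 0.7224316862844185 t 9.525
```

View pics/h5z.png

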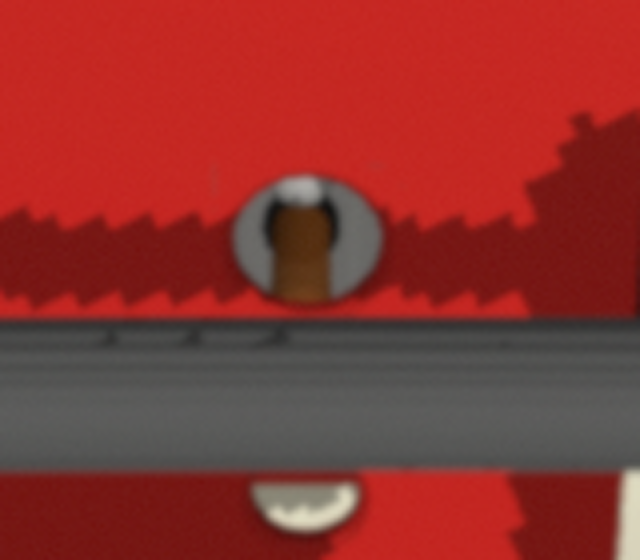

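arm_command(
  plan=[
    [0.06, 0.005, -0.0005, 0, 0],
    [0.06, 0.01, 0, 0, 0],
    [0.06, 0.005, 0, 0, 0],
    [0.06, 0, 0, 0, 0],
    [0.06, 0, 0, 0, 0],
    [0.06, 0, 0, 0, 0],
    [0.06, 0, 0, 0, 0],
  ],
)

```text
clock: 10.4
tool_pos: [0.4875, 0.1278, 0.0555]
eef_rot: [0.137, 0.694, -0.137, 0.694]
contact_force: [-0.0, 0.0, -0.8]
opening: 0.724
```

```bash
python3 - <<'E'
from h import *
go(.4878,.1284,.046,-22.4)
p,d,s=snap('wrist','h6')
go(.4878,.1284,.046,-22.4)
cv2.imwrite('pics/h6z.png',cv2.resize(p[230:370,200:360,::-1],None,fx=4,fy=4,interpolation=cv2.INTER_CUBIC))
# predicted pixel of toggle tip if centred on the hole, at tool x for z .083
c=r.calibration('wrist');Mt=np.array(c['mount'])
for x,yy,zz in ((s['tool_pos'][2]-.083,0,0),(s['tool_pos'][2]-.065,0,.028),(s['tool_pos'][2]-.064,0,0),(-.0224,0,0)):
    P=np.linalg.inv(Mt)@np.array([x,yy,zz,1]);a=P[:2]/P[2];k=1+c['k1']*(a@a);print((a*k*c['fx']+[c['cx'],c['cy']]).round(1),((a*k*c['fx']+[c['cx'],c['cy']]-[200,230])*4).round(0))
E
```

```text
pos [0.4875 0.1278 0.0555] yaw -22.39 tilt [0.02 0.01] shift [0.0095 0.0006 0.0001] roll(tool x) 0.0002 q7 0.57 F [-0.01  0.05 -0.83] op 0.7244220473129216 t 10.4
pos [0.4875 0.1278 0.0555] yaw -22.39 tilt [0.02 0.01] shift [0.0095 0.0007 0.0001] roll(tool x) 0.0002 q7 0.57 F [ 0.18 -0.25 -0.77] op 0.7202805595203365 t 10.45
[275.5 298.1] [302. 272.]
[275.8 334.8] [303. 419.]
[275.6 275.3] [303. 181.]
[275.6 291.4] [302. 246.]
```

View pics/h6z.png

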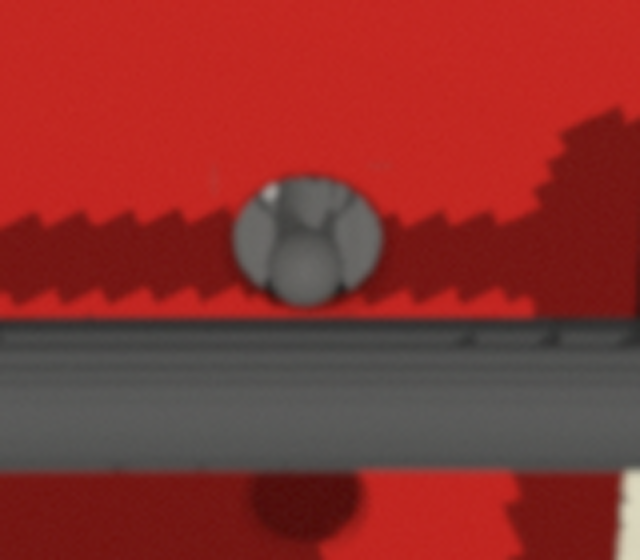

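Toggle tip is centred in the hole, at (306,270) in the zoom against a prediction of row 272. I'll keep lowering and watch the force.

arm_command(
  plan=[
    [0.06, 0.005, 0, 0, 0],
    [0.06, 0.004, 0, 0, 0],
    [0.06, 0, 0, 0, 0],
    [0.06, 0, 0, 0, 0],
    [0.06, 0, 0, 0, 0],
    [0.06, 0, 0, 0, 0],
  ],
)

```text
clock: 11.2
tool_pos: [0.4873, 0.1278, 0.0464]
eef_rot: [0.137, 0.694, -0.137, 0.694]
contact_force: [0.2, -0.0, -0.9]
opening: 0.729
```

```bash
python3 - <<'E'
from h import *
go(.4875,.1278,.041,-22.4)
p,d,s=snap('wrist','h7')
go(.4875,.1278,.041,-22.4)
cv2.imwrite('pics/h7z.png',cv2.resize(p[230:370,200:360,::-1],None,fx=4,fy=4,interpolation=cv2.INTER_CUBIC))
E
```

```text
pos [0.4873 0.1278 0.0464] yaw -22.39 tilt [0. 0.] shift [0.0054 0.0001 0.0001] roll(tool x) 0.0002 q7 0.57 F [ 0.19 -0.03 -0.86] op 0.7292615861370091 t 11.2
pos [0.4874 0.1277 0.0464] yaw -22.39 tilt [0. 0.] shift [0.0054 0.0001 0.0001] roll(tool x) 0.0001 q7 0.57 F [-0.06 -0.56 -1.32] op 0.7261346743477304 t 11.25
```

View pics/h7z.png

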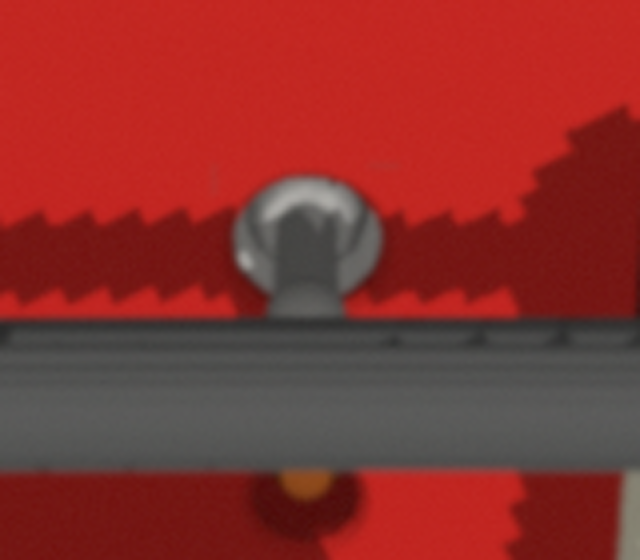

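arm_command(
  plan=[
    [0.06, 0.002, 0, 0, 0],
    [0.06, 0.002, 0, 0, 0],
    [0.06, 0.001, 0, 0, 0],
    [0.06, 0, 0, 0, 0],
    [0.06, 0, 0, 0, 0],
    [0.06, 0, 0, 0, 0],
  ],
)

```text
clock: 12.0
tool_pos: [0.4873, 0.1277, 0.0413]
eef_rot: [0.137, 0.694, -0.137, 0.694]
contact_force: [-0.3, -0.4, -0.8]
opening: 0.726
```

```bash
python3 - <<'E'
from h import *
go(.4875,.1278,.041,-22.4)
p,d,s=snap('wrist','h8')
go(.4875,.1278,.041,-22.4)
cv2.imwrite('pics/h8z.png',cv2.resize(p[230:370,200:360,::-1],None,fx=4,fy=4,interpolation=cv2.INTER_CUBIC))
E
```

```text
pos [0.4873 0.1277 0.0413] yaw -22.39 tilt [-0.01 -0.  ] shift [0.0003 0.0001 0.0002] roll(tool x) 0.0001 q7 0.57 F [-0.29 -0.38 -0.77] op 0.7258605811190344 t 12.0
pos [0.4873 0.1278 0.0413] yaw -22.39 tilt [-0.01 -0.  ] shift [0.0003 0.0001 0.0002] roll(tool x) 0.0002 q7 0.57 F [-0.69 -0.38 -0.96] op 0.7231433561557653 t 12.05
```

View pics/h8z.png

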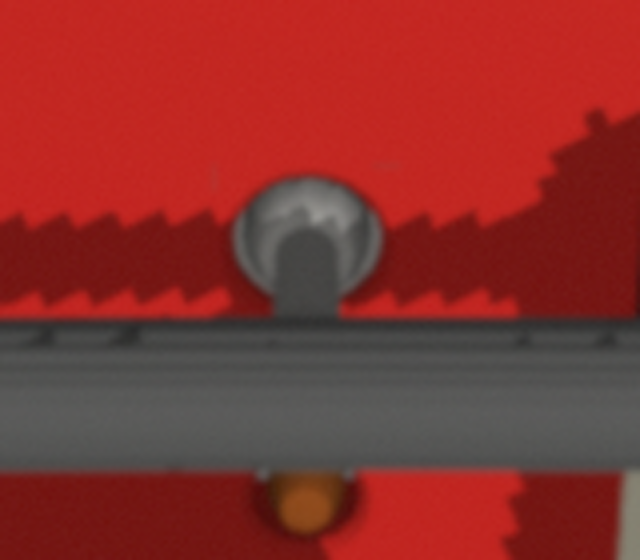

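arm_command(
  plan=[
    [0.06, 0.001, 0, 0, 0],
    [0.06, 0, 0, 0, 0],
    [0.06, 0, 0, 0, 0],
  ],
)

```text
clock: 12.42
tool_pos: [0.4875, 0.1278, 0.0404]
eef_rot: [0.137, 0.694, -0.137, 0.694]
contact_force: [-0.4, -0.0, 1.3]
opening: 0.725
```

The wrist force rose about 2 N, so the cover is resting on the clips. I'll release it and back straight up.

arm_command(
  plan=[
    [0.0881, 0, 0, 0, 0],
    [0.0881, 0, 0, 0, 0],
    [0.0881, 0, 0, 0, 0],
    [0.0881, 0, 0, 0, 0],
    [0.0881, -0.03, 0, 0, 0],
    [0.0881, -0.05, 0, 0, 0],
    [0.0881, -0.05, 0, 0, 0],
    [0.0881, -0.05, 0, 0, 0],
    [0.0881, -0.02, 0, 0, 0],
    [0.0, 0, 0, 0, 0],
    [0.0, 0, 0, 0, 0],
    [0.0, 0, 0, 0, 0],
  ],
)

```text
clock: 13.92
tool_pos: [0.4866, 0.1275, 0.239]
eef_rot: [0.137, 0.695, -0.138, 0.693]
contact_force: [0.1, 0.1, 0.1]
opening: 0.683
```

```bash
cat >> h.py <<'E'
def look(fn):
    p,d,s=snap('wrist',fn); C=cam('wrist',s['tool_pos'],s['eef_rot'])
    hsv=cv2.cvtColor(p,cv2.COLOR_RGB2HSV)
    m=((((hsv[...,0]<8)|(hsv[...,0]>172))&(hsv[...,1]>120)&(hsv[...,2]>40)))
    m[:, :170]=0;m[:,390:]=0
    v,u=np.where(m&(d>0));P=bydepth(C,np.c_[u,v],d[v,u]);k=(P[:,2]>.05)&(P[:,2]<.075);P=P[k]
    rc=cv2.minAreaRect((P[:,:2]*1000).astype(np.float32));print(rc)
    b=np.array([.4876,.1279]);a=np.radians(-22.4);L=(P[:,:2]-b)@np.array([[np.cos(a),-np.sin(a)],[np.sin(a),np.cos(a)]])
    for n,(x,y) in {'c1':(.052,.024),'c2':(.052,-.024),'c3':(-.052,.024),'c4':(-.052,-.024)}.items():
        kk=(abs(L-[x,y])<.006).all(1); print(n,kk.sum(),np.median(P[kk][:,2]).round(4),(b+np.array([[np.cos(a),-np.sin(a)],[np.sin(a),np.cos(a)]])@[x,y]).round(4))
    print('box-frame extents',np.percentile(L,[.5,99.5],axis=0).round(4))
E
python3 - <<'E'
from h import *
go(.4875,.1278,.24,-22.4)
look('lay1')
go(.4875,.1278,.24,-22.4)
E
```

```text
pos [0.4866 0.1275 0.239 ] yaw -22.38 tilt [-0.15 -0.05] shift [-0.001   0.0006  0.0008] roll(tool x) 0.0003 q7 0.65 F [0.06 0.12 0.11] op 0.6832627950166376 t 13.925
((488.03680419921875, 127.70755004882812), (63.74546432495117, 129.84585571289062), 67.05235290527344)
c1 153 0.063 [0.5448 0.1303]
c2 146 0.063 [0.5265 0.0859]
c3 195 0.0629 [0.4487 0.1699]
c4 182 0.0633 [0.4304 0.1255]
box-frame extents [[-0.0639 -0.0315]
 [ 0.0643  0.0316]]
pos [0.4867 0.1276 0.2391] yaw -22.38 tilt [-0.14 -0.04] shift [-0.0009  0.0005  0.0007] roll(tool x) 0.0004 q7 0.65 F [-0.04  0.72  0.4 ] op 0.6353093154921345 t 13.975
```

View pics/lay1.png

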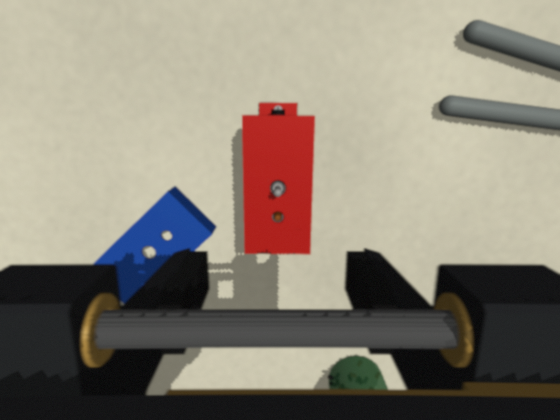

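The cover lies level: all four corners are at about 63 mm, centred on the box, with the toggle and lamp through their holes. Next I'll press each corner with the fingers shut.

```bash
python3 - <<'E'
from h import *
go(.5448,.1303,.075,-22.4)
E
```

```text
pos [0.4867 0.1276 0.2391] yaw -22.38 tilt [-0.14 -0.04] shift [0.164  0.0249 0.053 ] roll(tool x) 0.0004 q7 0.65 F [-0.04  0.72  0.4 ] op 0.6353093154921345 t 13.975
```

arm_command(
  plan=[
    [0, 0, 0.0125, 0.0265, 0],
    [0, 0, 0.0125, 0.0265, 0],
    [0, 0.0, 0, 0, 0],
    [0, 0.05, 0, 0, 0],
    [0, 0.05, 0, 0, 0],
    [0, 0.045, 0, 0, 0],
    [0, 0.019, 0, 0, 0],
    [0, 0, 0, 0, 0],
    [0, 0, 0, 0, 0],
    [0, 0, 0, 0, 0],
  ],
  force=25,
)

```text
clock: 15.22
tool_pos: [0.5464, 0.1309, 0.0775]
eef_rot: [0.138, 0.693, -0.137, 0.694]
contact_force: [0.4, 0.3, -0.5]
opening: 0.005
```

```bash
python3 - <<'E'
from h import *
go(.5448,.1303,.063,-22.4)
p,d,s=snap('side','s1')
cv2.imwrite('pics/s1z.png',cv2.resize(p[140:240,200:320,::-1],None,fx=5,fy=5,interpolation=cv2.INTER_CUBIC))
E
```

```text
pos [0.5464 0.1309 0.0775] yaw -22.39 tilt [0.11 0.04] shift [ 0.0145 -0.0012 -0.0013] roll(tool x) 0.0001 q7 0.62 F [ 0.4   0.29 -0.49] op 0.0053907316854636235 t 15.225
```

View pics/s1z.png

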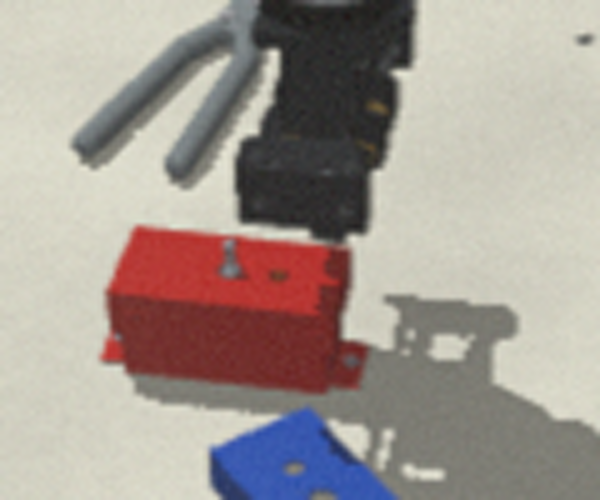

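arm_command(
  plan=[
    [0, 0.006, -0.001, -0.001, 0],
    [0, 0.006, 0, 0, 0],
    [0, 0.002, 0, 0, 0],
    [0, 0.002, 0, 0, 0],
    [0, 0.002, 0, 0, 0],
  ],
)

```text
clock: 15.9
tool_pos: [0.545, 0.1309, 0.0584]
eef_rot: [0.138, 0.693, -0.137, 0.694]
contact_force: [-0.3, -0.2, 0.3]
opening: 0.007
```

arm_command(
  plan=[
    [0, 0.001, 0, 0, 0],
    [0, 0.001, 0, 0, 0],
  ],
)

```text
clock: 16.15
tool_pos: [0.5446, 0.1303, 0.0566]
eef_rot: [0.137, 0.694, -0.137, 0.694]
contact_force: [-1.3, 0.7, 10.8]
opening: 0.007
```

arm_command(
  plan=[
    [0, 0.001, 0, 0, 0],
    [0, 0.0, 0, 0, 0],
  ],
)

```text
clock: 16.4
tool_pos: [0.5447, 0.1303, 0.0564]
eef_rot: [0.137, 0.693, -0.137, 0.694]
contact_force: [-2.7, 0.8, 12.4]
opening: 0.004
```

arm_command(
  plan=[
    [0, 0.001, 0, 0, 0],
    [0, 0.0, 0, 0, 0],
  ],
)

```text
clock: 16.65
tool_pos: [0.5447, 0.1303, 0.0562]
eef_rot: [0.137, 0.693, -0.137, 0.694]
contact_force: [-3.3, 0.2, 19.5]
opening: 0.005
```

arm_command(
  plan=[
    [0, 0.001, 0, 0, 0],
    [0, 0.0, 0, 0, 0],
    [0, -0.01, 0, 0, 0],
    [0, -0.02, 0, 0, 0],
    [0, -0.02, 0, 0, 0],
    [0, 0, 0, 0, 0],
    [0, 0, 0, 0, 0],
    [0, 0, 0, 0, 0],
  ],
)

```text
clock: 17.65
tool_pos: [0.544, 0.1299, 0.1024]
eef_rot: [0.137, 0.694, -0.138, 0.693]
contact_force: [-0.9, 1.0, -0.3]
opening: 0.006
```

```bash
cat >> h.py <<'E'
def look2(name,fn):
    p,d,s=snap(name,fn); C=cam(name,s['tool_pos'],s['eef_rot'])
    hsv=cv2.cvtColor(p,cv2.COLOR_RGB2HSV)
    m=((((hsv[...,0]<8)|(hsv[...,0]>172))&(hsv[...,1]>120)&(hsv[...,2]>30)))
    v,u=np.where(m&(d>0));P=bydepth(C,np.c_[u,v],d[v,u])
    b=np.array([.4876,.1279]);a=np.radians(-22.4);Q=np.array([[np.cos(a),-np.sin(a)],[np.sin(a),np.cos(a)]]);L=(P[:,:2]-b)@Q
    for n,(x,y) in {'c1':(.052,.024),'c2':(.052,-.024),'c3':(-.052,.024),'c4':(-.052,-.024)}.items():
        kk=(abs(L-[x,y])<.0065).all(1)&(P[:,2]>.045); print(n,kk.sum(),np.median(P[kk][:,2]).round(4) if kk.any() else None)
E
python3 - <<'E'
from h import *
go(.5265,.0859,.105,-22.4)
for n in('top','side','wrist'): print(n);look2(n,n+'c1')
go(.5265,.0859,.105,-22.4)
E
```

```text
pos [0.544  0.1299 0.1024] yaw -22.39 tilt [-0.1  -0.03] shift [-0.0026 -0.0473  0.0006] roll(tool x) 0.0002 q7 0.63 F [-0.94  1.03 -0.26] op 0.006181168672912825 t 17.65
top
c1 0 None
c2 0 None
c3 0 None
c4 0 None
side
c1 7 0.0544
c2 12 0.0619
c3 8 0.0617
c4 16 0.0625
wrist
c1 482 0.0558
c2 503 0.0624
c3 851 0.0628
c4 863 0.0638
pos [0.5442 0.1301 0.1027] yaw -22.38 tilt [-0.06 -0.01] shift [-0.0023 -0.0477  0.0004] roll(tool x) 0.0003 q7 0.63 F [0.29 0.36 0.83] op 0.00596146581914356 t 17.8
```

View pics/wristc1.png

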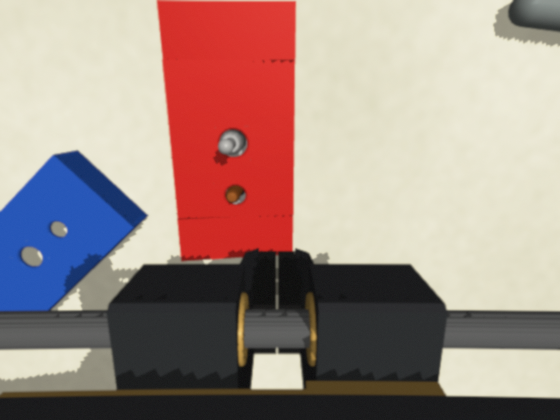

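Corner 1 went home: it reads about 55 mm while the other three stay near 63. On to corner 2.

arm_command(
  plan=[
    [0, 0, -0.024, 0.0002, 0],
    [0, 0, -0.0237, 0.0002, 0],
    [0, 0, 0, 0, 0],
    [0, 0.016, 0, 0, 0],
    [0, 0.016, 0, 0, 0],
    [0, 0.003, 0, 0, 0],
    [0, 0.003, 0, 0, 0],
    [0, 0.003, 0, 0, 0],
    [0, 0.003, 0, 0, 0],
    [0, 0.003, 0, 0, 0],
    [0, 0, 0, 0, 0],
  ],
)

```text
clock: 19.18
tool_pos: [0.5269, 0.0857, 0.0564]
eef_rot: [0.137, 0.694, -0.137, 0.694]
contact_force: [-0.2, -2.1, 1.2]
opening: 0.005
```

arm_command(
  plan=[
    [0, 0.001, 0, 0, 0],
    [0, 0.001, 0, 0, 0],
    [0, 0, 0, 0, 0],
  ],
)

```text
clock: 19.55
tool_pos: [0.527, 0.0857, 0.0559]
eef_rot: [0.137, 0.693, -0.137, 0.694]
contact_force: [-3.2, -1.9, 17.4]
opening: 0.007
```

arm_command(
  plan=[
    [0, 0.001, 0, 0, 0],
    [0, 0.0, 0, 0, 0],
  ],
)

```text
clock: 19.8
tool_pos: [0.527, 0.0856, 0.0556]
eef_rot: [0.137, 0.693, -0.137, 0.694]
contact_force: [-4.8, -1.8, 24.5]
opening: 0.005
```

arm_command(
  plan=[
    [0, -0.012, 0, 0, 0],
    [0, -0.025, 0, 0, 0],
    [0, -0.02, 0, 0, 0],
    [0, 0, 0, 0, 0],
    [0, 0, 0, 0, 0],
    [0, 0, 0, 0, 0],
  ],
)

```text
clock: 20.55
tool_pos: [0.5263, 0.0859, 0.1094]
eef_rot: [0.137, 0.694, -0.137, 0.693]
contact_force: [-0.4, -0.5, 0.3]
opening: 0.006
```

```bash
python3 - <<'E'
from h import *
for n in('side','wrist'): print(n);look2(n,n+'c2')
go(.4487,.1699,.105,-22.4)
E
```

```text
side
c1 13 0.0546
c2 16 0.0542
c3 12 0.062
c4 18 0.062
wrist
c1 460 0.0562
c2 438 0.0556
c3 786 0.063
c4 794 0.0634
pos [0.5264 0.0859 0.1096] yaw -22.38 tilt [-0.07 -0.01] shift [ 0.0047  0.0481 -0.1038] roll(tool x) 0.0003 q7 0.67 F [0.22 0.12 0.43] op 0.0029794549658216786 t 20.65
```

Corners 1 and 2 are home. Corner 3 is next, crossing above the toggle at about 110 mm.

arm_command(
  plan=[
    [0, 0, 0.016, -0.0346, 0],
    [0, 0, 0.016, -0.0346, 0],
    [0, 0, 0.0161, -0.0346, 0],
    [0, 0, 0, 0, 0],
    [0, 0, 0, 0, 0],
    [0, 0.02, 0, 0, 0],
    [0, 0.019, 0, 0, 0],
    [0, 0, 0, 0, 0],
    [0, 0, 0, 0, 0],
  ],
)

```text
clock: 21.78
tool_pos: [0.4499, 0.1693, 0.0717]
eef_rot: [0.138, 0.693, -0.138, 0.694]
contact_force: [-0.2, -0.4, -0.2]
opening: 0.004
```

```bash
python3 - <<'E'
from h import *
go(.4487,.1699,.057,-22.4)
E
```

```text
pos [0.4499 0.1693 0.0717] yaw -22.47 tilt [ 0.04 -0.  ] shift [ 0.0147  0.0001 -0.0013] roll(tool x) -0.0013 q7 0.48 F [-0.19 -0.37 -0.19] op 0.003532688628395868 t 21.775
```

arm_command(
  plan=[
    [0, 0.003, 0, -0.0005, 0],
    [0, 0.003, 0, 0, 0],
    [0, 0.003, 0, 0, 0],
    [0, 0.003, 0, 0, 0],
    [0, 0.003, 0, 0, 0],
    [0, 0.001, 0, 0, 0],
    [0, 0, 0, 0, 0],
  ],
)

```text
clock: 22.65
tool_pos: [0.449, 0.1706, 0.0561]
eef_rot: [0.138, 0.693, -0.137, 0.694]
contact_force: [0.1, 0.5, 13.0]
opening: 0.002
```

arm_command(
  plan=[
    [0, 0.001, 0, 0, 0],
    [0, 0.0, 0, 0, 0],
  ],
)

```text
clock: 22.9
tool_pos: [0.449, 0.1706, 0.0558]
eef_rot: [0.138, 0.693, -0.137, 0.694]
contact_force: [-1.4, 2.0, 20.5]
opening: 0.003
```

arm_command(
  plan=[
    [0, 0.0007, 0, 0, 0],
    [0, -0.012, 0, 0, 0],
    [0, -0.025, 0, 0, 0],
    [0, -0.02, 0, 0, 0],
    [0, 0, -0.024, 0, 0],
    [0, 0, -0.024, 0, 0],
    [0, 0, 0, 0, 0],
    [0, 0, 0, 0, 0],
    [0, 0.02, 0, 0, 0],
    [0, 0.019, 0, 0, 0],
    [0, 0, 0, 0, 0],
    [0, 0, 0, 0, 0],
  ],
)

```text
clock: 24.4
tool_pos: [0.4307, 0.1265, 0.0719]
eef_rot: [0.137, 0.694, -0.137, 0.694]
contact_force: [0.6, -0.1, 1.0]
opening: 0.006
```

```bash
python3 - <<'E'
from h import *
go(.4304,.1255,.057,-22.4)
E
```

```text
pos [0.4307 0.1265 0.0719] yaw -22.35 tilt [0.03 0.03] shift [ 0.0149 -0.001   0.0001] roll(tool x) 0.0009 q7 0.51 F [ 0.65 -0.12  0.96] op 0.006318657174066702 t 24.4
```

arm_command(
  plan=[
    [0, 0.003, -0.0005, 0, 0],
    [0, 0.003, 0, 0, 0],
    [0, 0.003, 0, 0, 0],
    [0, 0.003, 0, 0, 0],
    [0, 0.003, 0, 0, 0],
    [0, 0.001, 0, 0, 0],
    [0, 0, 0, 0, 0],
  ],
)

```text
clock: 25.28
tool_pos: [0.4302, 0.1256, 0.0555]
eef_rot: [0.137, 0.694, -0.137, 0.694]
contact_force: [-0.7, 0.2, 0.5]
opening: 0.004
```

arm_command(
  plan=[
    [0, 0.001, 0, 0, 0],
    [0, 0.0, 0, 0, 0],
  ],
)

```text
clock: 25.52
tool_pos: [0.4303, 0.1255, 0.0553]
eef_rot: [0.137, 0.693, -0.137, 0.694]
contact_force: [-1.4, -0.0, 9.7]
opening: 0.009
```

arm_command(
  plan=[
    [0, 0.001, 0, 0, 0],
    [0, 0.001, 0, 0, 0],
    [0, 0, 0, 0, 0],
  ],
)

```text
clock: 25.9
tool_pos: [0.4303, 0.1255, 0.0549]
eef_rot: [0.138, 0.693, -0.137, 0.694]
contact_force: [-3.0, -0.4, 32.5]
opening: 0.006
```

arm_command(
  plan=[
    [0, -0.012, 0, 0, 0],
    [0, -0.03, 0, 0, 0],
    [0, -0.05, 0, 0, 0],
    [0, -0.05, 0, 0, 0],
    [0, -0.045, 0.0, 0, 0],
    [0, 0, 0.024, 0.052, 0],
    [0, 0, 0, 0, 0],
    [0, 0, 0, 0, 0],
    [0, 0, 0, 0, 0],
    [0, 0, 0, 0, 0],
  ],
)

```text
clock: 27.15
tool_pos: [0.4864, 0.1276, 0.2393]
eef_rot: [0.137, 0.694, -0.137, 0.693]
contact_force: [0.7, -0.7, -0.1]
opening: 0.004
```

```bash
python3 - <<'E'
from h import *
go(.4304,.1255,.057,-22.4)
for n in('side','wrist'): print(n);look2(n,n+'c4')
look('fin');snap('top','fint')
E
```

```text
pos [0.4864 0.1276 0.2393] yaw -22.35 tilt [-0.07 -0.02] shift [ 0.1824 -0.0231 -0.0508] roll(tool x) 0.0009 q7 0.64 F [ 0.73 -0.68 -0.13] op 0.0037156318388329454 t 27.15
side
c1 12 0.054
c2 15 0.0539
c3 13 0.0541
c4 14 0.0538
wrist
c1 159 0.0554
c2 159 0.0552
c3 213 0.0552
c4 216 0.0552
((488.7196350097656, 127.21847534179688), (63.95850372314453, 129.29830932617188), 67.30123138427734)
c1 146 0.0553 [0.5448 0.1303]
c2 142 0.0552 [0.5265 0.0859]
c3 179 0.0552 [0.4487 0.1699]
c4 173 0.0553 [0.4304 0.1255]
box-frame extents [[-0.0632 -0.0318]
 [ 0.0649  0.0311]]
```

View pics/fin.png

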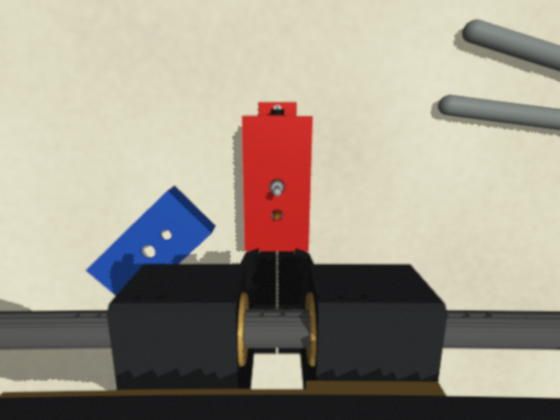

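View pics/sidec4.png

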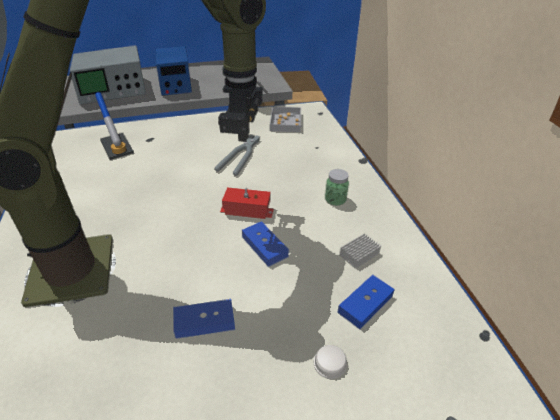

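View pics/fint.png

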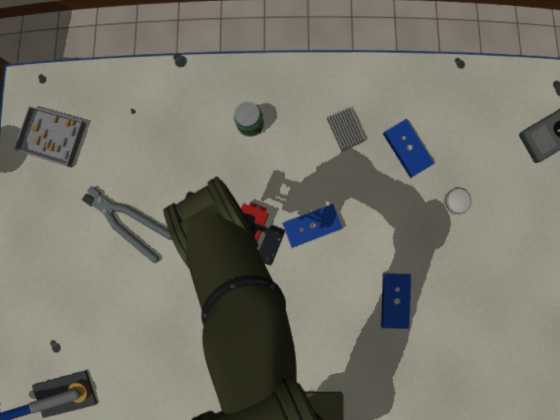

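All four corners read home (about 55 mm), the toggle and lamp stand through their holes, the other objects haven't moved, and the arm is clear. I'm handing in.

```bash
python3 -c "
from h import *
r.finish_job()"
```

```text
the job is handed in; nothing more can be done
```

The red cover is back on the switch box: the toggle and the lamp stand up through their own holes, and all four corners are fully home. I handed the job in at about 27 s on the robot's clock, with the arm clear of everything.

- **Lowering:** I lowered the cover until it rested on the clips and then let go. All four corners read about 63 mm above the table, as expected for a cover just laid on.
- **Pressing:** I pressed the corners in order, 1 to 4, with the fingers shut, until each stopped hard. The highest wrist force I read was about 32 N, at corner 4.
- **Last checks:** The wrist camera puts all four corners at 55.2–55.4 mm against 55 mm expected. The side camera gives 53.8–54.1 mm, about 1 mm lower but level, and within the calibration tolerance.
- **Other objects:** In the last pictures I saw no sign that the heatsink, jar, crimper, horn cap or blue look-alikes had moved. I judged this by eye and did not measure it.

One check gave nothing: after corner 1 the top camera returned no cover points because the arm blocked its view, so I used the other two cameras from then on.

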